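Latch the sprung hold-down arm of the painting stand open

TASK

Of the two painting stands, take the one with the enamelled bowl on it and free the bowl: lift the sprung arm by its wooden knob, swing it away from the bowl over the steel tooth and lower it fully down behind the tooth, so that the tooth holds it open against its spring when you let go. Do not knock the bowl out of its place.

Things in the scene. Friction and masses are not known exactly. Their poses are not given: they have to be found in the camera images.
- stand: Painting stand with the bowl, fixed: wooden board 220 (x) x 250 (y) x 15 mm; steel post 175 mm tall with coil spring; sprung flat steel arm on the post; steel tooth. A like stand without a bowl stands beside it, on either side; it is not part of the job. Origin at table height, 20 mm from the board's middle towards the front edge; z up, x towards the post edge, y left. Post axis at x 90, y 0 mm.
- clamp_knob (a point): Grip point on the knob of that stand's arm: upright round wooden knob, 28 mm across, 42 mm tall, top 17 mm above this point; the arm's top lies 33 mm below it. 150 mm above the table when the arm is down. 170 mm from the post axis, on the arm's line. Arm: flat bar 14 mm wide, 12 mm tall, underside 105 mm above the table when down. Its axes turn with the arm, x from post to knob.
- clamp_tooth (a point): Middle of the tooth's top, 119 mm above the table: an upright steel plate, 20 mm long and 10 mm thick, about 120 mm from the post axis. The arm must rise at least 15 mm to pass over it. A lower step, 104 mm above the table and 40 mm wide, adjoins its far side; the latched arm lies over that.
- clamp_swing (a joint): Swing of that arm about the post, rad. 0: at rest over the bowl, arm pointing 140 deg anticlockwise (from above) from the stand's +x. Grows anticlockwise, towards the tooth; about 1.31 when held by the tooth's far side, end stop 1.65. A spring always drives it back: 1 N at the knob at 0, 3.5 N at 1.4. Lower it at about 1.45.
- clamp_lift (a joint): Height of that arm on its post, m: 0 when down, 0.035 at the upper stop. It sinks by its own weight (about 2.5 N). 0.025 is a good height for the swing.
- bowl: White enamelled bowl with a blue band, upside down on the stand's cork disc under the arm, loose, 88 mm across, 70 mm tall, foot ring on top; origin at the centre of its underside, 21 mm above the table. The arm's cork pad is 2 mm above it when the arm is down.
There are look-alikes about, which are no part of the job. Leave any orange or yellow look-alike of the bowl alone.

How it is judged:
By the outcome, as a careful person would: the job done as asked, in the order asked, and still so for the second after the job is handed in, with the robot touching nothing.
It also fails if it takes over 42 s, if anything falls off the work surface, if the arm or the gripper's body presses on something with over 40 N, if the wrist force passes 120 N, or if a joint passes its speed limit or range.

ROBOT

A 7-joint arm with a two-finger parallel gripper is mounted at the origin on the work surface. World frame = base frame: x ahead of the robot, y to its left, z up, the work surface at z = 0. Lengths are in m, angles in rad, forces in N, time in s.
With the tool pointing down it reaches from about 0.4 to 0.875 m from the base axis. Payload 19.3 kg.
Tool frame: the origin (TCP) lies between the finger pads; the fingertips stand bot.tcp_to_tips ahead of it and the grasp point (between the pads) is the TCP (bot.tcp_to_tips is the distance from the TCP to the fingertips, in m); z points along the fingers, y is the line along which they close (so a half turn about z gives the same grasp; the last joint's range is limited). The gripper opens to 85 mm and grips with 20 to 120 N. Pads are 22 mm wide; open, the fingers measure 114 mm over their backs; the gripper's body (76 mm by 85 mm) begins 54 mm behind the grasp point. The pads swing forward as they close: fully open they stand 13 mm farther back than shut.
Start: joints at [-1.333, 0.521, -0.036, 1.599, 0.021, 1.021, -0.113], TCP at [0.189, 0.596, 0.25] pointing down, gripper open.
Joint ranges: [-2.91, 2.91], [-0.3, 2.13], [-1.5, 1.42], [0.17, 2.43], [-1.26, 4.41], [0.16, 1.93], [-2.52, 2.52]. Speed limits (rad/s): [1.89, 1.89, 2.39, 2.39, 3.01, 3.01, 3.01].

INTERFACE

Orientations are given as [roll, pitch, yaw] about the fixed x, y, z axes, in that order (R = Rz(yaw) Ry(pitch) Rx(roll)).
In Python, from workcell import telemetry, grab_frame, bot gives the robot as it stands. The module is installed in compiled form; this text tells all that it offers.
- The arm moves only by the shell command python3 -m crank 'ROWS' [FORCE]. ROWS is text: rows parted by semicolons, each of 7 numbers parted by spaces: the finger opening in m, from 0 to 0.0854, then the shift along the tool's x, y, z in m, then the turn, a rotation vector about the tool's x, y, z in degrees. A call has exactly 8 rows; each row shifts and turns the commanded pose from where the row before left it, along the tool's axes as they then stand; what a row does not reach is not made up. A row lasts 1/12 s, in which the tool goes at most 41.7 mm and 7.16 degrees, less where a joint would pass 70% of its speed; a pose out of reach is approached as far as the arm can. A call with a gripper value outside its range is refused whole. The fingers move at their own pace and stop on an object; FORCE is the grip in N (left out, the last holds). Time passes only in rows, so rows that do not move let the fingers close, or fill a call up. It gives the time, the measured TCP pose, the force, the opening and the grip force at its end, in the units of the state.
- telemetry.observe(): the state, without advancing time (a new reading comes with each control period).
- grab_frame(name): name is "scene" or "top" or "wrist"; returns a dict with "pixels" (480x640x3 uint8, red, green, blue), "depth" (480x640 float32, m along the optical axis (not along the pixel's ray), 0 where there is no reading), "vertical_fov" (degrees; the focal length in pixels is half the picture's height over the tangent of half this angle, whatever the lens; pixels are square), "cx", "cy" (the principal point, pixels), "R" (3x3) and "t" (3): a world point X has camera coordinates R X + t; the wrist camera has in their place "hand_eye" (4x4, takes a point from camera to tool coordinates, whose origin is the TCP and whose axes are the flange's). Camera axes: x right, y down, z forward; pixel columns grow to the right and rows downward; lengths in m; the calibration is good to about 2 mm. A picture is of the moment at which its call begins: read the wrist's pose just before it.
- bot.job_done(): hands the job in; it is judged then, once.
The state is a dict: "clock": time; "qpos": joint angles; "qd": joint speeds; "joint_efforts": joint torques, N m; "position": TCP position; "tool_rot": TCP orientation; "force": force on the tool from outside, world axes, zero at the start; "moment": the same for the moment, N m; "grip_width": finger opening in m; "finger_force": force on a finger pad.
Only numpy, scipy, OpenCV 4.12 (cv2) and the standard library are available. Lean on these libraries where they do the work, as an engineer would, in place of code of your own. Each camera call takes 0.05 s, during which the arm holds its last target. There are 200 camera calls.

## Working session

There is one attempt and no reset: what is moved stays moved. The work goes in short steps, Python scripts to look and compute and a shell command to move; the robot and the scene stay as the last step left them, time stands still between calls to the robot, and variables do not carry over. Pictures are saved under pics/ and viewed, at most 10 in all, crops included, and the job is handed in when it is done.

```bash
mkdir -p pics; cat > h.py <<'E'
import numpy as np,cv2
from scipy.spatial.transform import Rotation as Ro
from workcell import telemetry,grab_frame,bot
def cam(n):
    s=telemetry.observe(); f=grab_frame(n); f['f']=240/np.tan(np.radians(f['vertical_fov'])/2)
    if n=='wrist':
        T=np.eye(4);T[:3,:3]=Ro.from_euler('xyz',s['tool_rot']).as_matrix();T[:3,3]=s['position']
        M=T@np.array(f['hand_eye'])
    else:
        M=np.eye(4);R=np.array(f['R']);M[:3,:3]=R.T;M[:3,3]=-R.T@np.array(f['t'])
    f['M']=M; return f
def cloud(f):
    v,u=np.mgrid[:480,:640];d=f['depth']
    P=np.stack([(u-f['cx'])/f['f']*d,(v-f['cy'])/f['f']*d,d],-1)
    return P@f['M'][:3,:3].T+f['M'][:3,3]
def ray(f,u,v,z):
    d=f['M'][:3,:3]@np.array([(u-f['cx'])/f['f'],(v-f['cy'])/f['f'],1]);o=f['M'][:3,3]
    return o+d*(z-o[2])/d[2]
def save(f,n): cv2.imwrite('pics/'+n,f['pixels'][:,:,::-1])
E
python3 - <<'E'
from h import *
s=telemetry.observe();print(s,bot.tcp_to_tips)
a=cam('scene');b=cam('top');save(a,'s.png');save(b,'t.png')
np.savez('f.npz',a=cloud(a),b=cloud(b))
E
```

```text
{'clock': 0.0, 'qpos': array([-1.33321135,  0.52202522, -0.03633053,  1.59996476,  0.02118516,
        1.02112027, -0.11281595]), 'qd': array([ 1.04414326e-03, -2.50523273e-05, -6.72023121e-04,  5.82796316e-04,
       -1.18897936e-03,  1.40856349e-04,  1.27517595e-04]), 'joint_efforts': array([-3.92078931e-03, -9.27133298e+01,  1.97828650e+00, -3.69933486e+01,
        1.77062029e-02,  8.12519953e-03,  4.59554929e-05]), 'position': array([0.18927822, 0.59533106, 0.24973419]), 'tool_rot': array([-3.14046139e+00,  6.65779433e-05,  2.83377597e+00]), 'force': array([-0.97733997,  0.09551726,  0.14050583]), 'moment': array([ 0.02771369, -0.02755804, -0.01666969]), 'finger_force': 0.0, 'grip_width': 0.08561211691569443} 0.019
```

View pics/s.png

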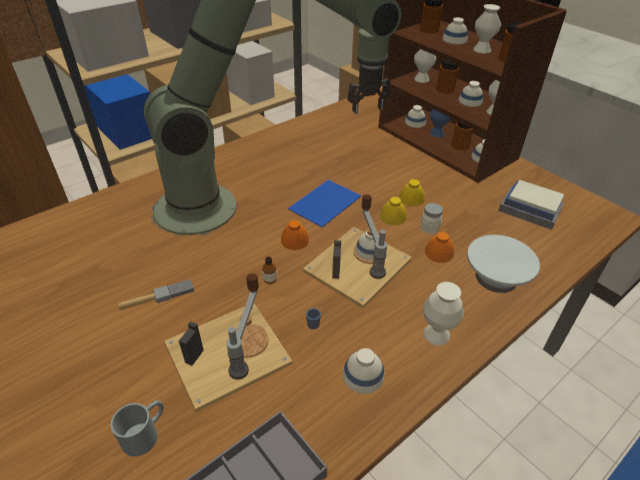

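View pics/t.png

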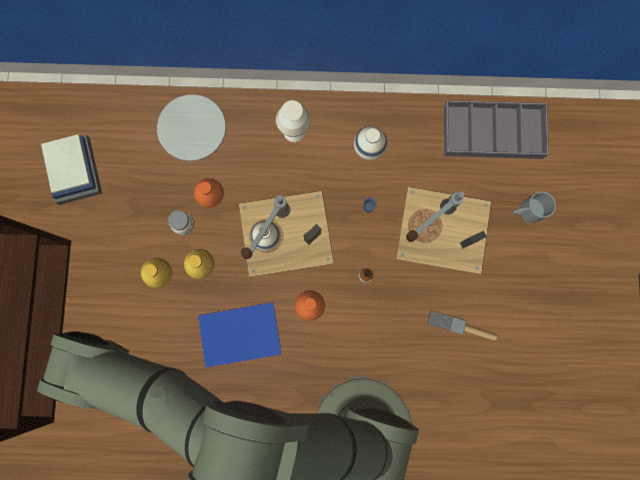

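The scene and top views show two stands. The one with the bowl is at top (285,235), with its knob at about (247,253), post top at (280,202) and tooth at (312,234). The look-alikes are:
- the empty stand at (445,230), knob (412,236)
- a loose white and blue bowl at (370,142)
- orange bowls at (209,193) and (310,305)
- yellow bowls at (199,264) and (156,272)

I choose the stand at (285,235), since its white bowl sits under the arm. Next I'll measure it and check a close crop.

```bash
python3 - <<'E'
from h import *
b=cam('top');P=cloud(b);np.set_printoptions(precision=4,suppress=True)
im=b['pixels'];cv2.imwrite('pics/tc.png',cv2.resize(im[180:290,225:345,::-1],None,fx=5,fy=5,interpolation=cv2.INTER_CUBIC))
R=P[180:290,225:345];z=R[...,2]
hsv=cv2.cvtColor(im,cv2.COLOR_RGB2HSV)[180:290,225:345]
k=(z>.13)&(z<.18)
n,l,st,c=cv2.connectedComponentsWithStats(k.astype(np.uint8))
for i in range(1,n):
    if st[i,4]>8: print(c[i]+[225,180],st[i,4],np.median(R[l==i],0),R[l==i][:,2].max())
k=(z>.107)&(z<.13)
n,l,st,c=cv2.connectedComponentsWithStats(k.astype(np.uint8))
for i in range(1,n):
    if st[i,4]>8: print('mid',c[i]+[225,180],st[i,4],np.median(R[l==i],0))
for u,v in [(247,253),(280,202),(314,232)]: print(ray(b,u,v,{247:.167,280:.175,314:.119}[u]))
# board corners screws
g=(z>.008)&(z<.022)
cn,_=cv2.findContours(g.astype(np.uint8),cv2.RETR_EXTERNAL,cv2.CHAIN_APPROX_SIMPLE)[:2]
m=max(cn,key=cv2.contourArea);r=cv2.minAreaRect(m);bx=cv2.boxPoints(r)+[225,180];print(r,[ray(b,*p,.015) for p in bx])
E
```

```text
[279.4471 200.6   ] 85 [0.6125 0.2517 0.1372] 0.1798168074009836
[246.2571 252.5619] 105 [0.4657 0.3335 0.1672] 0.17710845701581301
mid [265.5714 226.5093] 322 [0.5445 0.2904 0.1181]
mid [315.25   228.9167] 12 [0.5439 0.153  0.1086]
mid [307.7778 235.5556] 36 [0.5244 0.172  0.1189]
[0.4644 0.3311 0.167 ]
[0.6034 0.2484 0.175 ]
[0.534  0.1555 0.119 ]
((60.785491943359375, 53.03431701660156), (74.1765365600586, 86.6182861328125), 80.90972137451172) [array([0.6306, 0.386 , 0.015 ]), array([0.6797, 0.1342, 0.015 ]), array([0.462, 0.094, 0.015]), array([0.4148, 0.3411, 0.015 ])]
```

View pics/tc.png

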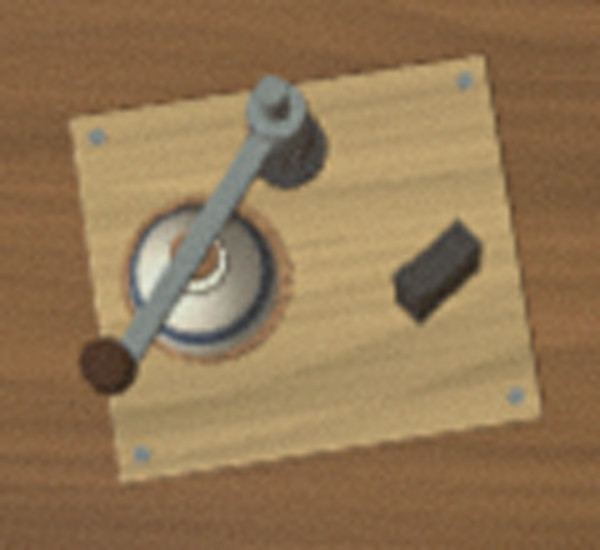

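The crop confirms it: a white bowl with a blue band under the arm, brown knob at crop (108,365), post at (275,100) and tooth at (438,270). The stand's yaw is about 9°, and the arm points at about 149° in world. I'll move above the knob.

```bash
r='x'; python3 -m crank '0.085 -0.0214 -0.0105 0 0 0 0;0.085 -0.0214 -0.0105 0 0 0 0;0.085 -0.0214 -0.0105 0 0 0 0;0.085 -0.0214 -0.0105 0 0 0 0;0.085 -0.0214 -0.0105 0 0 0 0;0.085 -0.0214 -0.0105 0 0 0 0;0.085 -0.0214 -0.0105 0 0 0 0;0.085 -0.0214 -0.0105 0 0 0 0'
python3 -m crank '0.085 -0.0214 -0.0105 0 0 0 0;0.085 -0.0214 -0.0105 0 0 0 0;0.085 -0.0214 -0.0105 0 0 0 0;0.085 -0.0214 -0.0105 0 0 0 0;0.085 -0.0214 -0.0105 0 0 0 0;0.085 -0.0214 -0.0105 0 0 0 0;0.085 -0.0214 -0.0105 0 0 0 0;0.085 -0.0214 -0.0105 0 0 0 0'
python3 -m crank '0.085 0 0 0 0 0 4.5;0.085 0 0 0 0 0 4.5;0.085 0 0 0 0 0 4.4;0.085 0 0 0 0 0 0;0.085 0 0 0 0 0 0;0.085 0 0 0 0 0 0;0.085 0 0 0 0 0 0;0.085 0 0 0 0 0 0'
python3 - <<'E'
from h import *
np.set_printoptions(precision=4,suppress=True)
w=cam('wrist');save(w,'w1.png');P=cloud(w)
z=P[...,2];hsv=cv2.cvtColor(w['pixels'],cv2.COLOR_RGB2HSV)
k=((z>.155)&(z<.185)).astype(np.uint8)
n,l,st,c=cv2.connectedComponentsWithStats(k)
for i in range(1,n):
    if st[i,4]>100: print(c[i],st[i],np.median(P[l==i],0),ray(w,*c[i],.167))
print(telemetry.observe()['qpos'])
E
```

```text
clock: 0.82
position: [0.3277, 0.4627, 0.2501]
tool_rot: [-3.141, -0.0, 2.834]
force: [0.6, 1.1, 0.1]
grip_width: 0.0852
finger_force: 0.0
clock: 1.48
position: [0.4654, 0.3308, 0.2502]
tool_rot: [-3.141, -0.0, 2.834]
force: [-0.0, 0.5, -0.2]
grip_width: 0.0848
finger_force: 0.0
clock: 2.15
position: [0.4647, 0.3318, 0.2503]
tool_rot: [-3.142, -0.0, 2.601]
force: [-1.0, -0.5, 0.1]
grip_width: 0.0848
finger_force: 0.0
[326.8898 256.7901] [ 306  235   42   44 1415] [0.4652 0.3348 0.1667] [0.465  0.3349 0.167 ]
[-0.7898  0.4371  0.0909  1.7503 -0.047   0.9565  0.3497]
```

View pics/w1.png

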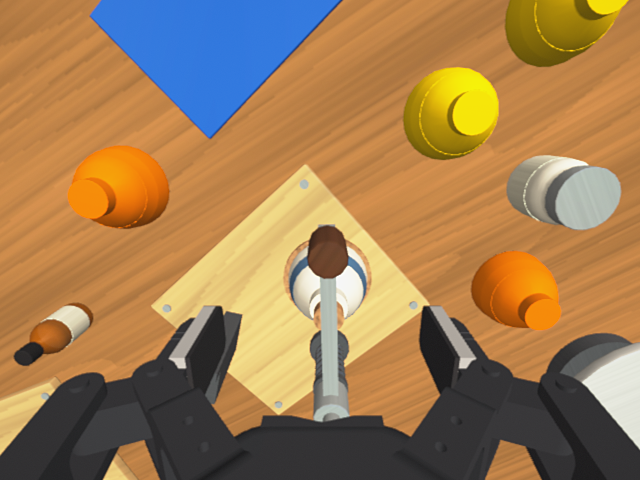

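The wrist view shows the knob at (327,250), with the arm running straight down to the post at (332,410), so the tool is square to the arm. The knob is at (0.465,0.3345). I'll descend and grip.

```bash
python3 -m crank '0.085 0.0012 0.0025 0.015 0 0 0;0.085 0 0 0.018 0 0 0;0.085 0 0 0.018 0 0 0;0.085 0 0 0.018 0 0 0;0.085 0 0 0.016 0 0 0;0.085 0 0 0.010 0 0 0;0.085 0 0 0.005 0 0 0;0.085 0 0 0 0 0 0'
python3 -m crank '0.02 0 0 0 0 0 0;0.02 0 0 0 0 0 0;0.02 0 0 0 0 0 0;0.02 0 0 0 0 0 0;0.02 0 0 0 0 0 0;0.02 0 0 0 0 0 0;0.02 0 0 0 0 0 0;0.02 0 0 0 0 0 0' 40
```

```text
clock: 2.87
position: [0.4648, 0.3344, 0.1496]
tool_rot: [-3.14, -0.0, 2.6]
force: [-0.4, -0.1, 0.2]
grip_width: 0.0849
finger_force: 0.0
clock: 3.53
position: [0.4651, 0.3349, 0.1506]
tool_rot: [3.141, -0.0, 2.6]
force: [-1.6, 1.8, 5.3]
grip_width: 0.0274
finger_force: 39.3
```

```bash
python3 -m crank '0.02 0 0 -0.004 0 0 0;0.02 0 0 -0.005 0 0 0;0.02 0 0 -0.005 0 0 0;0.02 0 0 -0.005 0 0 0;0.02 0 0 -0.004 0 0 0;0.02 0 0 -0.002 0 0 0;0.02 0 0 0 0 0 0;0.02 0 0 0 0 0 0'
```

```text
clock: 4.2
position: [0.4651, 0.3345, 0.1754]
tool_rot: [3.141, 0.0, 2.6]
force: [3.0, 0.3, -2.1]
grip_width: 0.0272
finger_force: 39.6
```

Lifted by 25 mm with a 2 N load. Now the swing, at 5° per row: chord 14.8 mm along -y of the tool, -0.65 mm along x.

```bash
python3 -m crank '0.02 -0.0002 -0.0074 0 0 0 -2.5;0.02 -0.0006 -0.0148 0 0 0 -5;0.02 -0.0006 -0.0148 0 0 0 -5;0.02 -0.0006 -0.0148 0 0 0 -5;0.02 -0.0006 -0.0148 0 0 0 -5;0.02 -0.0006 -0.0148 0 0 0 -5;0.02 -0.0002 -0.0074 0 0 0 -2.5;0.02 0 0 0 0 0 0'
python3 - <<'E'
from h import *
s=telemetry.observe();p=s['position'];print(s['force'],s['qpos'],np.degrees(s['tool_rot'][2]))
a=np.array([.465,.3345]);
for C in ([.611,.247],):
    d=p[:2]-C;print(np.hypot(*d),np.degrees(np.arctan2(d[1],d[0]))%360,np.hypot(*(a-C)))
E
```

```text
clock: 4.87
position: [0.4424, 0.2484, 0.1758]
tool_rot: [3.141, 0.003, 3.124]
force: [11.2, 0.6, -2.0]
grip_width: 0.0272
finger_force: 39.6
[11.18471023  0.61016948 -1.98549377] [-0.58546453  0.43774588 -0.05696922  1.97833744  0.038345    0.7235478
  0.88737968] 178.98732508496002
0.1685692772664541 179.51529922909825 0.17021236735325665
```

```bash
python3 -m crank '0.02 -0.0022 -0.0074 0 0 0 -2.5;0.02 -0.0007 -0.0148 0 0 0 -5;0.02 -0.0007 -0.0148 0 0 0 -5;0.02 -0.0007 -0.0148 0 0 0 -5;0.02 -0.0007 -0.0148 0 0 0 -5;0.02 -0.0007 -0.0148 0 0 0 -5;0.02 -0.0002 -0.0074 0 0 0 -2.5;0.02 0 0 0 0 0 0'
python3 - <<'E'
from h import *
s=telemetry.observe();p=s['position'];print(s['force'],s['qpos'],np.degrees(s['tool_rot'][2]))
C=[.611,.247];d=p[:2]-C;print(np.hypot(*d),np.degrees(np.arctan2(d[1],d[0]))%360)
E
```

```text
clock: 5.53
position: [0.4656, 0.1641, 0.1755]
tool_rot: [3.141, 0.002, -2.635]
force: [5.5, 5.4, -1.5]
grip_width: 0.0269
finger_force: 39.8
[ 5.50957305  5.41873642 -1.53985599] [-0.3181749   0.42334831 -0.18068743  2.00682994  0.11200198  0.7184634
  1.51007026] -150.96274525871303
0.16741335454234962 209.69342955381768
```

```bash
python3 -m crank '0.02 -0.0014 -0.0089 0 0 0 -3;0.02 -0.0007 -0.0148 0 0 0 -5;0.02 -0.0007 -0.0148 0 0 0 -5;0.02 -0.0007 -0.0148 0 0 0 -5;0.02 -0.0004 -0.0089 0 0 0 -3;0.02 -0.0002 -0.006 0 0 0 -2;0.02 0 0 0 0 0 0;0.02 0 0 0 0 0 0'
python3 - <<'E'
from h import *
s=telemetry.observe();p=s['position'];print(s['force'],s['qpos'],np.degrees(s['tool_rot'][2]))
C=[.611,.247];d=p[:2]-C;print(np.hypot(*d),np.degrees(np.arctan2(d[1],d[0]))%360)
w=cam('wrist');save(w,'w2.png')
E
```

```text
clock: 6.2
position: [0.5092, 0.1142, 0.175]
tool_rot: [3.141, -0.0, -2.237]
force: [1.5, 2.6, -2.9]
grip_width: 0.027
finger_force: 39.8
[ 1.49489478  2.56606424 -2.90386566] [-0.1316144   0.46970943 -0.26763393  1.93164584  0.17332352  0.76271221
  1.97830966] -128.15302676935377
0.16727076839065935 232.52647941465466
```

View pics/w2.png

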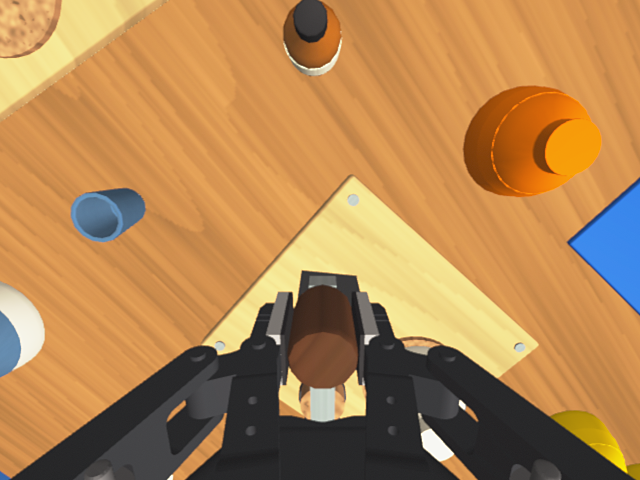

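The wrist view shows the knob still gripped at (322,340). The arm lies past the tooth and over the dark step at (330,280). Swing is about 83°, or 1.45 rad. I'll lower it.

```bash
python3 -m crank '0.02 0 0 0.004 0 0 0;0.02 0 0 0.004 0 0 0;0.02 0 0 0.004 0 0 0;0.02 0 0 0.004 0 0 0;0.02 0 0 0.004 0 0 0;0.02 0 0 0.003 0 0 0;0.02 0 0 0.002 0 0 0;0.02 0 0 0 0 0 0'
```

```text
clock: 6.92
position: [0.5094, 0.1136, 0.1502]
tool_rot: [-3.141, -0.001, -2.235]
force: [-2.1, -0.8, 10.3]
grip_width: 0.0267
finger_force: 41.1
```

It's fully down. Now I'll ease it back about 6° towards the tooth so that it doesn't snap over on release.

```bash
python3 -m crank '0.02 0 0.003 -0.0004 0 0 1;0.02 0 0.003 0 0 0 1;0.02 0 0.003 0 0 0 1;0.02 0 0.003 0 0 0 1;0.02 -0.0002 0.003 0 0 0 1;0.02 -0.0002 0.003 0 0 0 1;0.02 0 0 0 0 0 0;0.02 0 0 0 0 0 0'
python3 - <<'E'
from h import *
s=telemetry.observe();p=s['position'];print(s['force'],np.degrees(s['tool_rot'][2]))
C=[.611,.247];d=p[:2]-C;print(np.hypot(*d),np.degrees(np.arctan2(d[1],d[0]))%360)
E
```

```text
clock: 7.58
position: [0.4956, 0.1261, 0.1507]
tool_rot: [3.142, -0.001, -2.34]
force: [-2.0, -2.4, 5.0]
grip_width: 0.0267
finger_force: 40.5
[-2.04609922 -2.41727803  4.95106077] -134.07811891839117
0.1671372880659559 226.34367673936842
```

```bash
python3 -m crank '0.02 0 0.003 0 0 0 1;0.02 0 0.001 0 0 0 0;0.03 0 0 0 0 0 0;0.034 0 0 0 0 0 0;0.04 0 0 0 0 0 0;0.05 0 0 0 0 0 0;0.065 0 0 0 0 0 0;0.075 0 0 0 0 0 0'
python3 -m crank '0.08 0 0 0 0 0 0;0.08 0 0 0 0 0 0;0.08 0 0 -0.008 0 0 0;0.08 0 0 -0.018 0 0 0;0.08 0 0 -0.018 0 0 0;0.08 0 0 -0.018 0 0 0;0.08 0 0 -0.018 0 0 0;0.08 0 0 -0.018 0 0 0'
python3 -m crank '0.08 0.02 0 -0.018 0 0 0;0.08 0.02 0 -0.018 0 0 0;0.08 0.02 0 -0.01 0 0 0;0.08 0.02 0 0 0 0 0;0.08 0.02 0 0 0 0 0;0.08 0 0 0 0 0 0;0.08 0 0 0 0 0 0;0.08 0 0 0 0 0 0'
python3 - <<'E'
from h import *
np.set_printoptions(precision=4,suppress=True)
a=cam('scene');b=cam('wrist')
cv2.imwrite('pics/s3.png',cv2.resize(a['pixels'][180:320,280:440,::-1],None,fx=4,fy=4));save(b,'w3.png')
P=cloud(b);z=P[...,2];k=((z>.155)&(z<.2)).astype(np.uint8)
n,l,st,c=cv2.connectedComponentsWithStats(k)
for i in range(1,n):
    if st[i,4]>100: print(c[i],np.median(P[l==i],0))
E
```

```text
clock: 8.25
position: [0.4931, 0.1291, 0.1507]
tool_rot: [3.141, -0.0, -2.357]
force: [-0.6, 0.0, 0.0]
grip_width: 0.0722
finger_force: 0.0
clock: 8.92
position: [0.4931, 0.1289, 0.2503]
tool_rot: [-3.142, 0.0, -2.357]
force: [-0.1, -1.1, -0.3]
grip_width: 0.0803
finger_force: 0.0
clock: 9.58
position: [0.4228, 0.0586, 0.2952]
tool_rot: [-3.141, 0.001, -2.357]
force: [-0.4, 0.4, -0.3]
grip_width: 0.0799
finger_force: 0.0
[ 62.4168 176.713 ] [ 0.5242 -0.1092  0.1666]
[318.5981 344.7337] [0.4943 0.1256 0.1665]
```

View pics/s3.png

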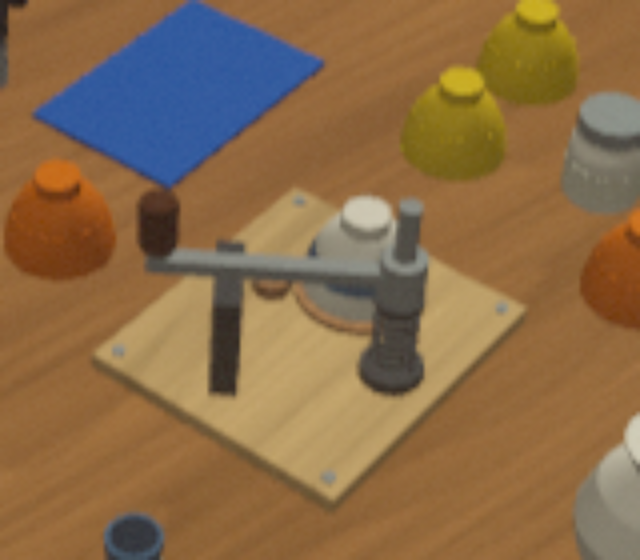

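View pics/w3.png

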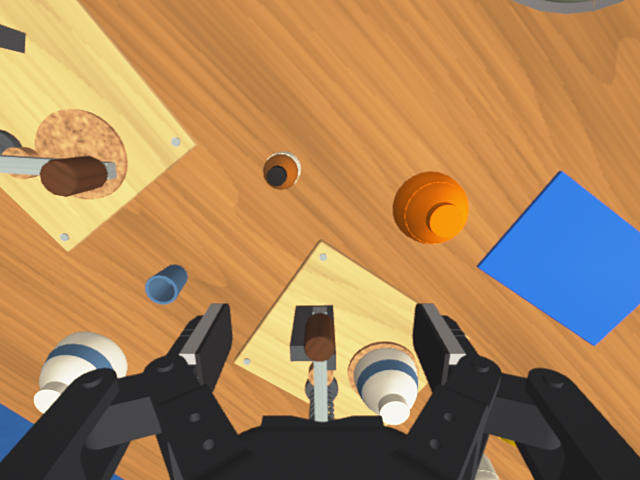

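The arm is down: the knob top reads z 0.1665, the same as at the start. It rests against the tooth's far side (scene crop (230,265), wrist (320,345)). The bowl is still on its cork at wrist (387,380). Handing in.

```bash
python3 -c "
from workcell import bot;print(bot.job_done())"
```

```text
the job is handed in; nothing more can be done
None
```

The bowl is freed: the arm stayed fully down behind the tooth when I let go, the bowl is still on its cork disc, and the job was handed in at about 10 s with the gripper clear of everything.

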